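Walk the wax slab up to the stop bar

TASK

In the candle workshop, walk the heavy red wax slab forward, away from the robot, up to the aluminium stop bar by pushing its ends in turn: first its left end, then its right end, each time until the pushed end has clearly swung ahead of the other (by some 15 degrees), and go on until the slab lies flat on the table, square to the bar and within a centimetre or so of it; it may touch but need not. Do not lift or tip it, and leave the cream slab where it is.

Things in the scene. Friction and masses are not known exactly. Their poses are not given: they have to be found in the camera images.
- red_slab: Deep red wax slab, 96 deep (x) by 200 long (y) by 48 mm high, 0.8 kg, loose, with break lines on top. Origin: centre of underside; x points to the bar, y left. Starts 100 to 140 mm short of the bar, within 4 degrees of parallel, on its left or right half. Pushed on its near face (x = -48) 75 mm to one side of the middle, it turns about a point some 110 mm to the other side.
- red_corner (a point): The red slab's near left vertical edge, half-way up: at x = -48, y = +100, z = 24 mm in the slab's frame. Its x axis is horizontal, half-way between the slab's x and y axes (ahead and left).
- stop_bar: Aluminium bar fixed across the table beyond both slabs, 620 long (y), 30 wide (x), 30 mm high, a black knob on each end (tops at 44 mm). Origin: centre of underside; x points away from the robot, so the face to be met is at x = -15 mm. It may stand up to 12 degrees askew: ahead means square to the bar.
- cream_slab: Cream slab of casting wax of the same size and shape as the red one, beside it with about 100 mm between their ends. Must stay where it is. Origin at the centre of its underside, axes as the red slab's.
Mind the look-alikes: they are no part of the job. Of the things that look like the red_slab, take the one that is nearest to the robot's base at the start.

How it is judged:
By the outcome, as a careful person would: the job done as asked, in the order asked, and still so for the second after the job is handed in, with the robot touching nothing.
It also fails if it takes over 51 s, if anything falls off the work surface, if the arm or the gripper's body presses on something with over 40 N, if the wrist force passes 120 N, or if a joint passes its speed limit or range.

ROBOT

A 6-joint arm with a two-finger parallel gripper is mounted at the origin on the work surface. World frame = base frame: x ahead of the robot, y to its left, z up, the work surface at z = 0. Lengths are in m, angles in rad, forces in N, time in s.
With the tool pointing down it reaches from about 0.375 to 0.825 m from the base axis. Payload 5.5 kg.
Tool frame: the origin (TCP) lies at the very end of the fingers, on their centre line; the grasp point (between the pads) lies 19 mm behind it; z points along the fingers, y is the line along which they close (so a half turn about z gives the same grasp; the last joint's range is limited). The gripper opens to 85 mm and grips with 20 to 120 N. Pads are 22 mm wide; open, the fingers measure 114 mm over their backs; the gripper's body (76 mm by 85 mm) begins 54 mm behind the grasp point. The pads swing forward as they close: fully open they stand 13 mm farther back than shut.
Start: joints at [-1.138, 0.314, -0.047, 1.21, 0, 1.571], TCP at [0.252, -0.545, 0.231] pointing down, gripper open.
Joint ranges: [-2.67, 2.67], [-0.69, 1.73], [-1.03, 1.25], [-2.08, 2.16], [-1.42, 1.45], [-3.14, 3.14]. Speed limits (rad/s): [2.39, 2.39, 3.01, 3.14, 3.14, 3.14].

INTERFACE

Orientations are given as a 3x3 rotation matrix whose columns are the frame's x, y, z axes.
In Python, from station import arm gives the robot as it stands. The module is installed in compiled form; this text tells all that it offers.
- The arm moves only by the shell command python3 -m jog 'ROWS' [FORCE]. ROWS is JSON, a list of rows, each an object of numbers: "x", "y", "z": the shift along the tool's x, y, z in m; "rx", "ry", "rz": the turn, a rotation vector about the tool's x, y, z in degrees; "grip": the finger opening in m, from 0 to 0.0854. In form: [{"x": .., "y": .., "z": .., "rx": .., "ry": .., "rz": .., "grip": ..}, ...]. A call has 1 to 8 rows; each row shifts and turns the commanded pose from where the row before left it, along the tool's axes as they then stand; what a row does not reach is not made up. A row lasts 1/12 s, in which the tool goes at most 41.7 mm and 7.16 degrees, less where a joint would pass 70% of its speed; a pose out of reach is approached as far as the arm can. A call with a gripper value outside its range is refused whole. The fingers move at their own pace and stop on an object; FORCE is the grip in N (left out, the last holds). Time passes only in rows, so rows that do not move let the fingers close. It gives the time, the measured TCP pose, the force, the opening and the grip force at its end, in the units of the state.
- arm.get_state(): the state, without advancing time (a new reading comes with each control period).
- arm.snapshot(name): name is "scene" or "top" or "wrist"; returns a dict with "frame" (480x640x3 uint8, red, green, blue), "range_z" (480x640 float32, m along the optical axis (not along the pixel's ray), 0 where there is no reading), "fx", "fy", "cx", "cy" (pixels), "extrinsics" (4x4, takes a point from world to camera coordinates); the wrist camera has in their place "T_tool_cam" (4x4, takes a point from camera to tool coordinates, whose origin is the TCP and whose axes are the flange's). Camera axes: x right, y down, z forward; pixel columns grow to the right and rows downward; lengths in m; the calibration is good to about 2 mm. A picture is of the moment at which its call begins: read the wrist's pose just before it.
- arm.sign_off(): hands the job in; it is judged then, once.
The state is a dict: "time": time; "qpos": joint angles; "joint_vel": joint speeds; "tau": joint torques, N m; "tcp_pos": TCP position; "tool_rot": TCP orientation; "ft_force": force on the tool from outside, world axes, zero at the start; "wrist_torque": the same for the moment, N m; "finger_gap": finger opening in m; "grip_force": force on a finger pad.
Only numpy, scipy, OpenCV 4.12 (cv2) and the standard library are available. Lean on these libraries where they do the work, as an engineer would, in place of code of your own. Each camera call takes 0.05 s, during which the arm holds its last target. There are 200 camera calls.

## Working session

There is one attempt and no reset: what is moved stays moved. The work goes in short steps, Python scripts to look and compute and a shell command to move; the robot and the scene stay as the last step left them, time stands still between calls to the robot, and variables do not carry over. Pictures are saved under pics/ and viewed, at most 10 in all, crops included, and the job is handed in when it is done.

```bash
mkdir -p pics
cat > h.py <<'E'
import numpy as np, cv2
from station import arm
def snap(n,f=None):
    s=arm.snapshot(n)
    if f: cv2.imwrite('pics/'+f,s['frame'][:,:,::-1])
    return s
def world(s,T=None):
    "per-pixel world points from range"
    v,u=np.mgrid[:480,:640]; z=s['range_z']
    c=np.stack([(u-s['cx'])/s['fx']*z,(v-s['cy'])/s['fy']*z,z,np.ones_like(z)],-1)
    M=np.linalg.inv(s['extrinsics']) if T is None else T
    return (c@M.T)[...,:3]
E
python3 - <<'E'
from h import *
st=arm.get_state();print(st['time'],st['tcp_pos'],np.round(st['tool_rot'],3),st['ft_force'])
for n in('top','scene'):
    s=snap(n,n+'0.png');print(n,s['fx'],np.round(np.linalg.inv(s['extrinsics']),3).tolist())
E
```

```text
0.0 [ 0.25141422 -0.54418041  0.23046043] [[ 0.908  0.419 -0.001]
 [ 0.419 -0.908  0.001]
 [-0.    -0.002 -1.   ]] [-0.47851332  1.00469415 -1.19841714]
top 591.3538627861694 [[-0.015, -0.996, 0.093, 0.404], [-1.0, 0.017, 0.015, -0.138], [-0.017, -0.092, -0.996, 1.276], [0.0, 0.0, 0.0, 1.0]]
scene 571.528940248414 [[-0.081, 0.774, -0.628, 1.259], [0.997, 0.072, -0.04, -0.09], [0.015, -0.629, -0.777, 0.938], [0.0, 0.0, 0.0, 1.0]]
```

View pics/top0.png

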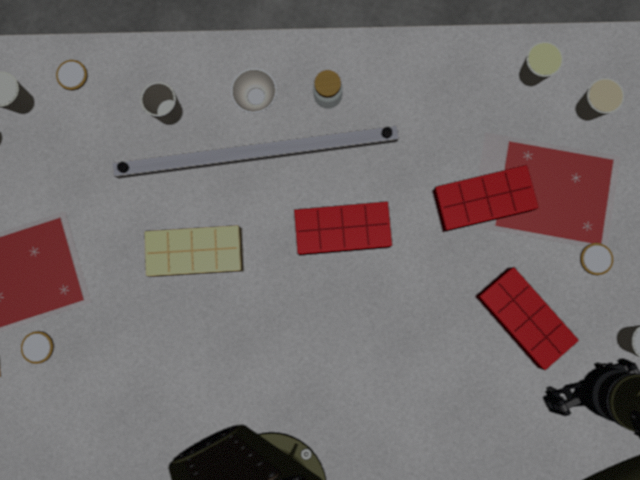

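View pics/scene0.png

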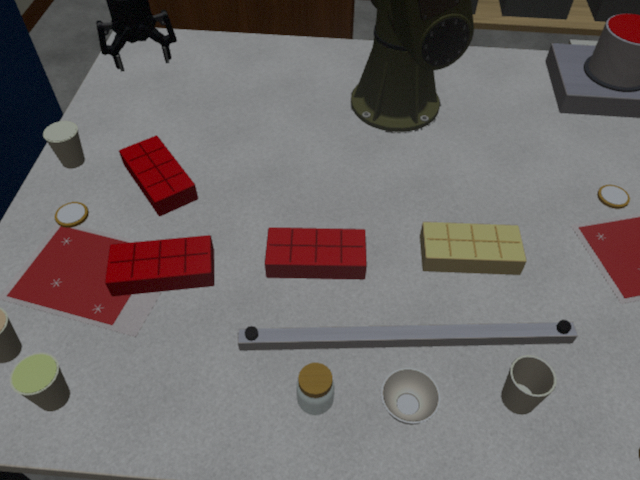

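The top view shows a red slab at (343,228) that lies square before the bar, with the cream slab at (193,250). The bar's knobs are at (123,167) and (387,132). The other two red slabs, at (487,197) and (528,317), look like decoys, so I'll measure which one is nearest.

```bash
cat >> h.py <<'E'
def plane(s,uv,h):
    M=np.linalg.inv(s['extrinsics']);uv=np.atleast_2d(uv).astype(float)
    d=np.c_[(uv[:,0]-s['cx'])/s['fx'],(uv[:,1]-s['cy'])/s['fy'],np.ones(len(uv))]@M[:3,:3].T
    o=M[:3,3];return (o+d*((h-o[2])/d[:,2])[:,None])[:,:2]
def rects(s,col,h=.048):
    "boxes (centre, yaw deg of short axis vs world x, sides) of coloured tops at height h"
    hsv=cv2.cvtColor(s['frame'],cv2.COLOR_RGB2HSV);W=world(s)
    H,S,V=[hsv[...,i].astype(int) for i in range(3)]
    m=((H<8)|(H>172))&(S>170) if col=='red' else (H>18)&(H<40)&(S>50)&(V>90)
    m&=abs(W[...,2]-h)<.009
    m=cv2.morphologyEx(m.astype(np.uint8),cv2.MORPH_CLOSE,np.ones((5,5)))
    out=[]
    for c in cv2.findContours(m,cv2.RETR_EXTERNAL,cv2.CHAIN_APPROX_NONE)[0]:
        if cv2.contourArea(c)<1200: continue
        P=plane(s,c[:,0],h)
        r=cv2.minAreaRect((P*1000).astype(np.float32));b=cv2.boxPoints(r)
        e=b[1]-b[0],b[2]-b[1];l=max(e,key=np.linalg.norm)
        l=l*np.sign(l[1]);yaw=np.degrees(np.arctan2(-l[0],l[1]))
        out.append((np.round(r[0],1),round(float(yaw),2),np.round(r[1],1)))
    return out
def bar(s):
    g=s['frame'].max(2);W=world(s)
    m=((g<45)&(abs(W[...,2]-.042)<.012)&(W[...,0]>.5)).astype(np.uint8)
    n,l,st,c=cv2.connectedComponentsWithStats(m)
    return [(c[i],st[i,4],plane(s,c[i],.044)[0]*1000) for i in range(1,n) if 25<st[i,4]<400]
# slab pose in the bar frame: B origin, axis
def rel(c,yaw,B,byaw):
    a=np.radians(byaw);d=np.array(c)-B
    return np.array([np.cos(a)*d[0]+np.sin(a)*d[1],-np.sin(a)*d[0]+np.cos(a)*d[1]]),yaw-byaw
E
python3 - <<'E'
from h import *
for n in('top','scene'):
    s=snap(n);print(n)
    for c in('red','cream'):print(c,*rects(s,c),sep='\n ')
    for k in bar(s):print('knob',k)
E
```

```text
top
red
 (array([ 350.2, -533.7]), -50.44, array([197.9,  94.2]))
 (array([ 542.2, -157.9]), 3.99, array([ 93.5, 193.9]))
 (array([ 601.8, -459.5]), 12.35, array([ 96.2, 201.2]))
cream
 (array([500.1, 156.5]), 2.52, array([ 95.2, 197.6]))
knob (array([527.4516129 ,  75.79032258]), np.int32(62), array([ 862.63345741, -558.9353062 ]))
knob (array([ 21.50819672, 106.1147541 ]), np.int32(61), array([818.83269041, 529.06018984]))
knob (array([582.57627119, 107.03389831]), np.int32(59), array([ 791.81722609, -672.00764778]))
knob (array([386.29577465, 132.1971831 ]), np.int32(71), array([ 745.62649039, -254.8749641 ]))
knob (array([122.49350649, 166.87012987]), np.int32(77), array([681.46582866, 307.82446639]))
scene
red
 (array([ 605.9, -458.5]), 11.92, array([103.3, 198.9]))
 (array([ 545.6, -157.8]), 3.92, array([ 95.3, 196.5]))
 (array([ 355.2, -533.8]), -50.43, array([206.9,  94.5]))
cream
 (array([501.7, 156.7]), 2.61, array([ 95.9, 199. ]))
knob (array([563.36764706, 326.54411765]), np.int32(136), array([686.23215573, 307.10315794]))
knob (array([251.09677419, 333.10483871]), np.int32(124), array([ 750.4384109 , -254.50396939]))
```

```bash
python3 -m jog '[{"rz":6.1,"grip":0},{"rz":6.1},{"rz":6.1},{"x":0.015,"y":-0.027},{"x":0.015,"y":-0.027},{"x":0.015,"y":-0.027},{"x":0.015,"y":-0.027},{"x":0.015,"y":-0.027}]' 40
python3 -m jog '[{"x":0.015,"y":-0.027},{"x":0.015,"y":-0.027},{"x":0.015,"y":-0.027},{"x":0.015,"y":-0.027},{"x":0.015,"y":-0.027},{"x":0.015,"y":-0.027},{"x":0.015,"y":-0.027},{"x":0.015,"y":-0.027}]'
cat >> h.py <<'E'
B=np.array([713.5,26.5]);BY=6.51
def report():
    st=arm.get_state();R=st['tool_rot']
    t,_=rel(st['tcp_pos'][:2]*1000,0,B,BY)
    print('t',round(st['time'],2),'tcp bar',np.round(t,1),'z',round(st['tcp_pos'][2]*1000,1),'head',round(float(np.degrees(np.arctan2(R[1,0],R[0,0]))),2),'F',np.round(st['ft_force'],1))
    for n in('top','scene'):
        s=snap(n)
        r=[q for q in rects(s,'red') if q[0][1]>-350]
        for q in r:
            dx=np.array([0,0]) if n=='top' else np.array([-4.7,0])
            c,y=rel(q[0]+dx,q[1],B,BY)
            a=np.radians(y);R2=np.array([[np.cos(a),-np.sin(a)],[np.sin(a),np.cos(a)]])
            print(n,'slab',np.round(c,1),'yaw',round(y,2),'size',q[2],'gap of front corners L,R',[round(float(-15-(c+R2@[48,k])[0]),1) for k in(100,-100)],'push pts L,R (tcp)',[np.round(c+R2@[-48,k]+[-11,0],1).tolist() for k in(75,-75)])
E
python3 -c "
from h import *
report()"
```

```text
t 0.2 tcp bar [-523.8 -514.8] z 230.8 head 24.8 F [ 0.1 -1.1 -0.2]
top slab [-191.1 -163.7] yaw -2.55 size [ 93.4 193.8] gap of front corners L,R [123.7, 132.6] push pts L,R (tcp) [[-246.7, -86.6], [-253.4, -236.5]]
scene slab [-190.9 -163.6] yaw -2.62 size [ 98.2 196.6] gap of front corners L,R [123.4, 132.5] push pts L,R (tcp) [[-246.4, -86.5], [-253.3, -236.3]]$[0]: bad value
$[0]: bad value
```

```bash
python3 -m jog '[{"x":0,"y":0,"z":0,"rx":0,"ry":0,"rz":6.1,"grip":0},{"x":0,"y":0,"z":0,"rx":0,"ry":0,"rz":6.1,"grip":0},{"x":0,"y":0,"z":0,"rx":0,"ry":0,"rz":6.1,"grip":0},{"x":0.015,"y":-0.027,"z":0,"rx":0,"ry":0,"rz":0,"grip":0},{"x":0.015,"y":-0.027,"z":0,"rx":0,"ry":0,"rz":0,"grip":0},{"x":0.015,"y":-0.027,"z":0,"rx":0,"ry":0,"rz":0,"grip":0},{"x":0.015,"y":-0.027,"z":0,"rx":0,"ry":0,"rz":0,"grip":0},{"x":0.015,"y":-0.027,"z":0,"rx":0,"ry":0,"rz":0,"grip":0}]' 40
```

```text
time: 0.97
tcp_pos: [0.3111, -0.4007, 0.2312]
tool_rot: [[0.994, 0.113, 0.0], [0.113, -0.994, 0.0], [0.0, -0.0, -1.0]]
ft_force: [0.3, 0.7, -0.6]
finger_gap: -0.0002
grip_force: 0.0
```

```bash
python3 -m jog '[{"x":0.019,"y":-0.035,"z":0,"rx":0,"ry":0,"rz":0,"grip":0},{"x":0.019,"y":-0.035,"z":0,"rx":0,"ry":0,"rz":0,"grip":0},{"x":0.019,"y":-0.035,"z":0,"rx":0,"ry":0,"rz":0,"grip":0},{"x":0.019,"y":-0.035,"z":0,"rx":0,"ry":0,"rz":0,"grip":0},{"x":0.019,"y":-0.035,"z":0,"rx":0,"ry":0,"rz":0,"grip":0},{"x":0.019,"y":-0.035,"z":0,"rx":0,"ry":0,"rz":0,"grip":0},{"x":0.019,"y":-0.035,"z":0,"rx":0,"ry":0,"rz":0,"grip":0},{"x":0,"y":0,"z":0,"rx":0,"ry":0,"rz":0,"grip":0}]' | head -2; python3 -c "
from h import *
report()"
```

```text
time: 1.63
tcp_pos: [0.4172, -0.1379, 0.2315]
t 1.63 tcp bar [-313.  -129.8] z 231.5 head 6.95 F [-0.2 -0.2 -0. ]
top slab [-188.8 -164. ] yaw -2.56 size [ 88.8 193.5] gap of front corners L,R [121.4, 130.3] push pts L,R (tcp) [[-244.4, -86.9], [-251.1, -236.7]]
scene slab [-192.4 -163.5] yaw -2.59 size [ 95.3 196.3] gap of front corners L,R [124.9, 134.0] push pts L,R (tcp) [[-247.9, -86.5], [-254.7, -236.3]]
```

```bash
python3 -m jog '[{"x":0.004,"y":-0.007,"z":0.03,"rx":0,"ry":0,"rz":0,"grip":0},{"x":0.004,"y":-0.007,"z":0.03,"rx":0,"ry":0,"rz":0,"grip":0},{"x":0.004,"y":-0.007,"z":0.03,"rx":0,"ry":0,"rz":0,"grip":0},{"x":0.004,"y":-0.007,"z":0.03,"rx":0,"ry":0,"rz":0,"grip":0},{"x":0.004,"y":-0.007,"z":0.03,"rx":0,"ry":0,"rz":0,"grip":0},{"x":0.004,"y":-0.007,"z":0.03,"rx":0,"ry":0,"rz":0,"grip":0},{"x":0.004,"y":0,"z":0.03,"rx":0,"ry":0,"rz":0,"grip":0},{"x":0,"y":0,"z":0,"rx":0,"ry":0,"rz":0,"grip":0}]'; python3 -c "
from h import *
report()"
```

```text
time: 2.4
tcp_pos: [0.4345, -0.0991, 0.0169]
tool_rot: [[0.994, 0.111, -0.007], [0.111, -0.994, 0.001], [-0.007, -0.002, -1.0]]
ft_force: [-1.9, 0.2, -0.3]
finger_gap: -0.0003
grip_force: 0.0
t 2.4 tcp bar [-291.5  -93.2] z 16.9 head 6.39 F [-1.9  0.2 -0.3]
top slab [-191.1 -163.7] yaw -2.55 size [ 93.3 193.8] gap of front corners L,R [123.7, 132.6] push pts L,R (tcp) [[-246.7, -86.6], [-253.4, -236.5]]
scene slab [-192.2 -163.7] yaw -2.59 size [ 95.7 196.4] gap of front corners L,R [124.7, 133.8] push pts L,R (tcp) [[-247.8, -86.6], [-254.5, -236.4]]
```

```bash
python3 -m jog '[{"x":0.015,"y":-0.007,"z":0,"rx":0,"ry":0,"rz":0,"grip":0},{"x":0.015,"y":0,"z":0,"rx":0,"ry":0,"rz":0,"grip":0},{"x":0.01,"y":0,"z":0,"rx":0,"ry":0,"rz":0,"grip":0},{"x":0.007,"y":0,"z":0,"rx":0,"ry":0,"rz":0,"grip":0},{"x":0.007,"y":0,"z":0,"rx":0,"ry":0,"rz":0,"grip":0},{"x":0.007,"y":0,"z":0,"rx":0,"ry":0,"rz":0,"grip":0},{"x":0.007,"y":0,"z":0,"rx":0,"ry":0,"rz":0,"grip":0},{"x":0.003,"y":0,"z":0,"rx":0,"ry":0,"rz":0,"grip":0}]'; python3 -c "
from h import *
report()"
```

```text
time: 3.17
tcp_pos: [0.5078, -0.0838, 0.0221]
tool_rot: [[0.994, 0.113, -0.001], [0.113, -0.994, 0.0], [-0.001, -0.001, -1.0]]
ft_force: [-3.8, 1.5, 2.1]
finger_gap: 0.0002
grip_force: 2.2
t 3.17 tcp bar [-216.8  -86.3] z 22.1 head 6.47 F [-3.8  1.5  2.1]
top slab [-184.8 -203.7] yaw -13.96 size [120.9  93.7] gap of front corners L,R [99.1, 147.3] push pts L,R (tcp) [[-224.3, -119.3], [-260.5, -264.9]]
scene slab [-176.7 -168.2] yaw -13.61 size [198.5  96.8] gap of front corners L,R [91.5, 138.6] push pts L,R (tcp) [[-216.7, -84.0], [-252.0, -229.7]]
```

```bash
python3 -m jog '[{"x":0.005,"y":0.001,"z":0,"rx":0,"ry":0,"rz":0,"grip":0},{"x":0.004,"y":0.001,"z":0,"rx":0,"ry":0,"rz":0,"grip":0},{"x":0,"y":0,"z":0,"rx":0,"ry":0,"rz":0,"grip":0},{"x":0,"y":0,"z":0,"rx":0,"ry":0,"rz":0,"grip":0}]'; python3 -c "
from h import *
report()"
```

```text
time: 3.6
tcp_pos: [0.5173, -0.0847, 0.0215]
tool_rot: [[0.994, 0.113, 0.0], [0.113, -0.994, 0.0], [0.0, -0.0, -1.0]]
ft_force: [-1.6, 1.9, 0.4]
finger_gap: -0.0
grip_force: 1.1
t 3.6 tcp bar [-207.6  -88.2] z 21.5 head 6.49 F [-1.6  1.9  0.4]
top slab [-181.1 -203.9] yaw -17.6 size [126.1  93.4] gap of front corners L,R [90.1, 150.6] push pts L,R (tcp) [[-215.2, -117.9], [-260.5, -260.9]]
scene slab [-171.7 -171.3] yaw -16.77 size [198.3  98. ] gap of front corners L,R [81.9, 139.6] push pts L,R (tcp) [[-207.1, -85.7], [-250.3, -229.3]]
```

```bash
python3 -m jog '[{"x":-0.03,"y":0,"z":0,"rx":0,"ry":0,"rz":0,"grip":0},{"x":-0.03,"y":0.01,"z":0,"rx":0,"ry":0,"rz":0,"grip":0},{"x":-0.012,"y":0.03,"z":0,"rx":0,"ry":0,"rz":0,"grip":0},{"x":0,"y":0.035,"z":0,"rx":0,"ry":0,"rz":0,"grip":0},{"x":0,"y":0.035,"z":0,"rx":0,"ry":0,"rz":0,"grip":0},{"x":0,"y":0.033,"z":0,"rx":0,"ry":0,"rz":0,"grip":0},{"x":0,"y":0,"z":0,"rx":0,"ry":0,"rz":0,"grip":0},{"x":0,"y":0,"z":0,"rx":0,"ry":0,"rz":0,"grip":0}]'; python3 -c "
from h import *
report()"
```

```text
time: 4.37
tcp_pos: [0.4629, -0.2373, 0.0218]
tool_rot: [[0.994, 0.11, 0.002], [0.11, -0.994, -0.002], [0.002, 0.002, -1.0]]
ft_force: [-0.4, 0.0, -0.7]
finger_gap: 0.0002
grip_force: 0.0
t 4.37 tcp bar [-278.9 -233.7] z 21.8 head 6.31 F [-0.4  0.  -0.7]
top slab [-169.3 -166.2] yaw -17.6 size [182.9  93.8] gap of front corners L,R [78.3, 138.8] push pts L,R (tcp) [[-203.4, -80.2], [-248.8, -223.1]]
scene slab [-170.5 -171.7] yaw -17.55 size [197.4  98.4] gap of front corners L,R [79.5, 139.9] push pts L,R (tcp) [[-204.6, -85.7], [-249.8, -228.7]]
```

```bash
python3 -m jog '[{"x":0.012,"y":0,"z":0,"rx":0,"ry":0,"rz":0,"grip":0},{"x":0.01,"y":0,"z":0,"rx":0,"ry":0,"rz":0,"grip":0},{"x":0.01,"y":0,"z":0,"rx":0,"ry":0,"rz":0,"grip":0},{"x":0.01,"y":0,"z":0,"rx":0,"ry":0,"rz":0,"grip":0},{"x":0.01,"y":0,"z":0,"rx":0,"ry":0,"rz":0,"grip":0},{"x":0.01,"y":0,"z":0,"rx":0,"ry":0,"rz":0,"grip":0},{"x":0.01,"y":0,"z":0,"rx":0,"ry":0,"rz":0,"grip":0},{"x":0.01,"y":0,"z":0,"rx":0,"ry":0,"rz":0,"grip":0}]'; python3 -c "
from h import *
report()"
```

```text
time: 5.13
tcp_pos: [0.5445, -0.2254, 0.0211]
tool_rot: [[0.994, 0.113, -0.0], [0.113, -0.994, 0.0], [-0.0, -0.0, -1.0]]
ft_force: [-3.1, -2.1, -0.1]
finger_gap: -0.0002
grip_force: 1.7
t 5.13 tcp bar [-196.5 -231.1] z 21.1 head 6.51 F [-3.1 -2.1 -0.1]
top slab [-139. -135.] yaw -0.09 size [ 93.8 145.4] gap of front corners L,R [75.8, 76.2] push pts L,R (tcp) [[-197.9, -59.9], [-198.1, -209.9]]
scene slab [-136.9 -157.6] yaw 0.75 size [ 99.1 196.4] gap of front corners L,R [75.3, 72.6] push pts L,R (tcp) [[-196.9, -83.2], [-195.0, -233.2]]
```

```bash
python3 -m jog '[{"x":0.008,"y":0,"z":0,"rx":0,"ry":0,"rz":0,"grip":0},{"x":0.008,"y":0,"z":0,"rx":0,"ry":0,"rz":0,"grip":0},{"x":0.008,"y":0,"z":0,"rx":0,"ry":0,"rz":0,"grip":0},{"x":0.008,"y":0,"z":0,"rx":0,"ry":0,"rz":0,"grip":0},{"x":0.008,"y":0,"z":0,"rx":0,"ry":0,"rz":0,"grip":0},{"x":0.008,"y":0,"z":0,"rx":0,"ry":0,"rz":0,"grip":0},{"x":0,"y":0,"z":0,"rx":0,"ry":0,"rz":0,"grip":0},{"x":0,"y":0,"z":0,"rx":0,"ry":0,"rz":0,"grip":0}]'; python3 -c "
from h import *
report()"
```

```text
time: 5.9
tcp_pos: [0.5925, -0.2197, 0.0214]
tool_rot: [[0.993, 0.114, 0.002], [0.114, -0.993, 0.001], [0.002, -0.001, -1.0]]
ft_force: [0.3, -0.1, -0.6]
finger_gap: 0.0002
grip_force: 0.0
t 5.9 tcp bar [-148.1 -230.9] z 21.4 head 6.54 F [ 0.3 -0.1 -0.6]
top slab [-116.6 -133.8] yaw 18.46 size [ 93.9 163. ] gap of front corners L,R [87.8, 24.4] push pts L,R (tcp) [[-196.9, -77.9], [-149.4, -220.2]]
scene slab [-110.9 -147.2] yaw 17.42 size [100.1 198. ] gap of front corners L,R [80.0, 20.2] push pts L,R (tcp) [[-190.2, -90.0], [-145.2, -233.1]]
```

```bash
python3 -m jog '[{"x":0.006,"y":-0.001,"z":0,"rx":0,"ry":0,"rz":0,"grip":0},{"x":0.004,"y":-0.001,"z":0,"rx":0,"ry":0,"rz":0,"grip":0},{"x":0,"y":0,"z":0,"rx":0,"ry":0,"rz":0,"grip":0},{"x":-0.03,"y":0,"z":0,"rx":0,"ry":0,"rz":0,"grip":0},{"x":-0.03,"y":0,"z":0,"rx":0,"ry":0,"rz":0,"grip":0},{"x":-0.03,"y":-0.02,"z":0,"rx":0,"ry":0,"rz":0,"grip":0},{"x":0,"y":-0.035,"z":0,"rx":0,"ry":0,"rz":0,"grip":0},{"x":0,"y":-0.035,"z":0,"rx":0,"ry":0,"rz":0,"grip":0}]'; python3 -c "
from h import *
report()"
```

```text
time: 6.67
tcp_pos: [0.4998, -0.1375, 0.0214]
tool_rot: [[0.994, 0.11, 0.001], [0.11, -0.994, 0.001], [0.001, -0.001, -1.0]]
ft_force: [0.9, -0.1, 0.3]
finger_gap: 0.0001
grip_force: 0.0
t 6.67 tcp bar [-230.9 -138.7] z 21.4 head 6.29 F [ 0.9 -0.1  0.3]
top slab [-107.8 -146. ] yaw 21.58 size [ 94.  193.7] gap of front corners L,R [84.9, 11.3] push pts L,R (tcp) [[-191.0, -93.9], [-135.8, -233.4]]
scene slab [-107.  -144.7] yaw 21.95 size [ 98.4 197.5] gap of front corners L,R [84.9, 10.1] push pts L,R (tcp) [[-190.6, -93.1], [-134.5, -232.2]]
```

```bash
python3 -m jog '[{"x":0,"y":-0.025,"z":0,"rx":0,"ry":0,"rz":0,"grip":0},{"x":0,"y":-0.022,"z":0,"rx":0,"ry":0,"rz":0,"grip":0},{"x":0.02,"y":0,"z":0,"rx":0,"ry":0,"rz":0,"grip":0},{"x":0.012,"y":0,"z":0,"rx":0,"ry":0,"rz":0,"grip":0},{"x":0.012,"y":0,"z":0,"rx":0,"ry":0,"rz":0,"grip":0},{"x":0.012,"y":0,"z":0,"rx":0,"ry":0,"rz":0,"grip":0},{"x":0.012,"y":0,"z":0,"rx":0,"ry":0,"rz":0,"grip":0},{"x":0.01,"y":0,"z":0,"rx":0,"ry":0,"rz":0,"grip":0}]'; python3 -c "
from h import *
report()"
```

```text
time: 7.43
tcp_pos: [0.5731, -0.0817, 0.0208]
tool_rot: [[0.994, 0.114, -0.002], [0.114, -0.994, 0.001], [-0.002, -0.002, -1.0]]
ft_force: [-4.2, 2.0, 0.1]
finger_gap: -0.0
grip_force: 1.9
t 7.43 tcp bar [-151.7  -91.6] z 20.8 head 6.52 F [-4.2  2.   0.1]
top slab [ -76.9 -189.2] yaw 9.0 size [ 96.6 118.6] gap of front corners L,R [30.2, -1.1] push pts L,R (tcp) [[-147.1, -122.6], [-123.6, -270.8]]
scene slab [ -81.2 -152.6] yaw 7.69 size [101.4 196.5] gap of front corners L,R [32.0, 5.3] push pts L,R (tcp) [[-149.8, -84.7], [-129.8, -233.3]]
```

```bash
python3 -m jog '[{"x":0.007,"y":0,"z":0,"rx":0,"ry":0,"rz":0,"grip":0},{"x":0.007,"y":0,"z":0,"rx":0,"ry":0,"rz":0,"grip":0},{"x":0.005,"y":0,"z":0,"rx":0,"ry":0,"rz":0,"grip":0},{"x":0.002,"y":0,"z":0,"rx":0,"ry":0,"rz":0,"grip":0},{"x":0,"y":0,"z":0,"rx":0,"ry":0,"rz":0,"grip":0},{"x":0,"y":0,"z":0,"rx":0,"ry":0,"rz":0,"grip":0}]'; python3 -c "
from h import *
report()"
```

```text
time: 8.03
tcp_pos: [0.5945, -0.0801, 0.0214]
tool_rot: [[0.994, 0.113, 0.001], [0.113, -0.994, -0.0], [0.001, 0.0, -1.0]]
ft_force: [-1.0, 0.4, -0.7]
finger_gap: -0.0001
grip_force: 0.6
t 8.03 tcp bar [-130.3  -92.5] z 21.4 head 6.49 F [-1.   0.4 -0.7]
top slab [ -68.7 -194.3] yaw 1.06 size [ 95.9 121.6] gap of front corners L,R [7.5, 3.8] push pts L,R (tcp) [[-129.0, -120.2], [-126.3, -270.1]]
scene slab [ -69.7 -157. ] yaw 2.61 size [ 99.8 196.6] gap of front corners L,R [11.3, 2.1] push pts L,R (tcp) [[-132.0, -84.3], [-125.2, -234.1]]
```

```bash
python3 -m jog '[{"x":0.004,"y":0,"z":0,"rx":0,"ry":0,"rz":0,"grip":0},{"x":0,"y":0,"z":0,"rx":0,"ry":0,"rz":0,"grip":0},{"x":0,"y":0,"z":0,"rx":0,"ry":0,"rz":0,"grip":0},{"x":-0.03,"y":0,"z":0,"rx":0,"ry":0,"rz":0,"grip":0},{"x":-0.035,"y":0,"z":0,"rx":0,"ry":0,"rz":0,"grip":0},{"x":-0.035,"y":0,"z":0,"rx":0,"ry":0,"rz":0,"grip":0},{"x":-0.03,"y":0,"z":0,"rx":0,"ry":0,"rz":0,"grip":0},{"x":0,"y":0,"z":0,"rx":0,"ry":0,"rz":0,"grip":0}]'; python3 -c "
from h import *
report();s=snap('top','top1.png');print(rects(s,'cream'),bar(s)[-2:]);snap('scene','scene1.png')"
```

```text
time: 8.8
tcp_pos: [0.4623, -0.0942, 0.0204]
tool_rot: [[0.994, 0.112, -0.006], [0.112, -0.994, 0.0], [-0.006, -0.001, -1.0]]
ft_force: [-0.7, 1.4, -0.9]
finger_gap: -0.0003
grip_force: 0.0
t 8.8 tcp bar [-263.2  -91.4] z 20.4 head 6.41 F [-0.7  1.4 -0.9]
top slab [ -68.  -158.5] yaw 0.11 size [ 96.1 194.8] gap of front corners L,R [5.2, 4.8] push pts L,R (tcp) [[-127.2, -83.6], [-126.9, -233.6]]
scene slab [ -67.  -158.1] yaw 0.28 size [ 98.9 196.6] gap of front corners L,R [4.4, 3.5] push pts L,R (tcp) [[-126.3, -83.4], [-125.6, -233.4]]
[(array([499.8, 156.3]), 2.6, array([ 94.7, 198. ]))] [(array([386.32835821, 132.25373134]), np.int32(67), array([ 745.50236409, -254.94100669])), (array([122.54794521, 166.95890411]), np.int32(73), array([681.27144387, 307.7047334 ]))]
```

View pics/top1.png

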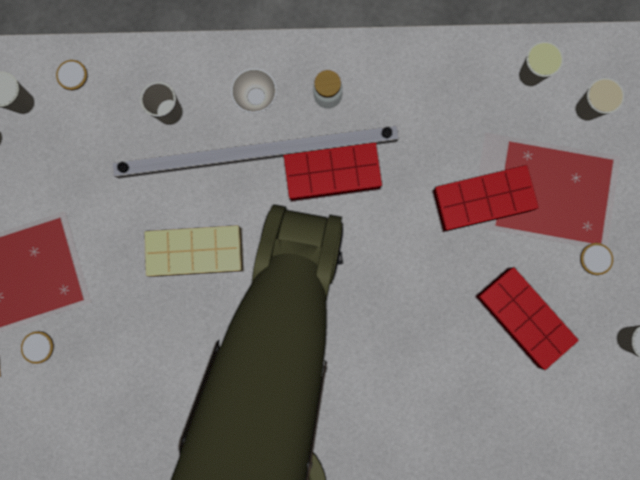

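View pics/scene1.png

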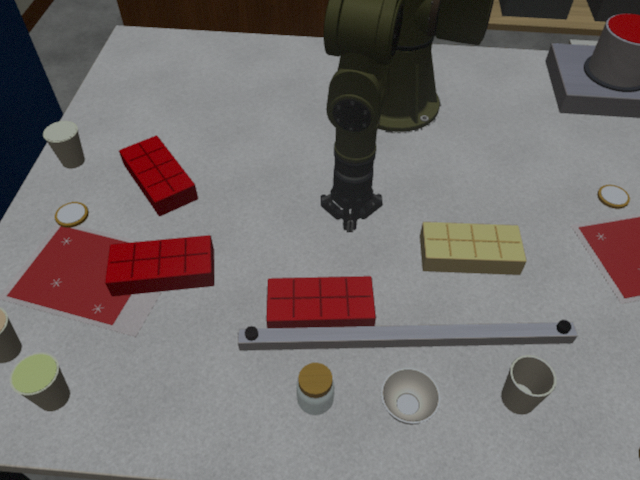

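Both pictures show the red slab flat and square against the bar, around top pixel (333,171), with a gap of about 4–5 mm. The cream slab hasn't moved, and the gripper stands well clear of everything.

```bash
python3 -c "
from station import arm
print(arm.sign_off())"
```

```text
the job is handed in; nothing more can be done
None
```

The job is handed in: I walked the red slab up to the bar by pushing its left end (about 17° ahead), its right end (about 22°), then its left end until square; it lies flat, within 0.3° of square and about 4–5 mm from the bar, with the cream slab unmoved and about 9 s used.

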